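Fetch the mixing cup from behind the paint bottles

ROBOT

A 6-joint arm with a two-finger parallel gripper is mounted at the origin on the work surface. World frame = base frame: x ahead of the robot, y to its left, z up, the work surface at z = 0. Lengths are in m, angles in rad, forces in N, time in s.
With the tool pointing down it reaches from about 0.375 to 0.925 m from the base axis. Payload 5.7 kg.
Tool frame: the origin (TCP) lies at the very end of the fingers, on their centre line; the grasp point (between the pads) lies env.tcp_to_grasp behind it (env.tcp_to_grasp is the distance from the TCP to the grasp point, in m); z points along the fingers, y is the line along which they close (so a half turn about z gives the same grasp; the last joint's range is limited). The gripper opens to 85 mm and grips with 20 to 120 N. Pads are 22 mm wide; open, the fingers measure 114 mm over their backs; the gripper's body (76 mm by 85 mm) begins 54 mm behind the grasp point. The pads swing forward as they close: fully open they stand 13 mm farther back than shut.
Start: joints at [1.233, 0.359, 1.51, -0, 1.272, -0.115], TCP at [0.133, 0.585, 0.231] pointing down, gripper open.
Joint ranges: [-2.97, 2.97], [-1.01, 2.36], [0.21, 2.38], [-0.96, 4.11], [0.2, 2.71], [-2.98, 2.98]. Speed limits (rad/s): [2.39, 2.39, 3.14, 3.14, 3.14, 3.14].

INTERFACE

Orientations are given as a rotation vector (axis times angle).
In Python, from bench import get_obs, read_camera, job, env gives the robot as it stands.
- The arm moves only by the tool move_arm, never from a script. Its argument "increments" is a list of rows, each a list of 2 entries, a list of its own where there are three numbers: the shift along the tool's x, y, z scaled (see below), then the turn about the tool's z scaled (see below). In form: [[[dx, dy, dz], roll], ...]. A call has 1 to 20 rows; each row shifts and turns the commanded pose from where the row before left it, along the tool's axes as they then stand; what a row does not reach is not made up. The controller multiplies each number of a shift by 0.15 m and each number of a turn by 90 degrees. A row lasts 1/10 s, in which the tool goes at most 50 mm and 8.59 degrees, less where a joint would pass 70% of its speed; a pose out of reach is approached as far as the arm can. A call with a number of a shift or a turn outside -1 to 1 is refused whole. A call with a gripper value outside its range is refused whole. "claw" is the closure, from 0 (fully open) to 1 (shut), set as the call begins (left out, the last holds). The fingers move at their own pace and stop on an object; "grip_force" is the grip in N (left out, the last holds). Time passes only in rows, so rows that do not move let the fingers close. It gives the time, the measured TCP pose, the force, the opening and the grip force at its end, in the units of the state.
- get_obs(): the state, without advancing time (a new reading comes with each control period).
- read_camera(name): name is "scene" or "side" or "wrist"; returns a dict with "pixels" (384x512x3 uint8, red, green, blue), "camera_matrix" (3x3 intrinsics, pixels), "k1" (the pictures are not rectified: a ray, as slopes to the right and down, at radius r is drawn at 1 + k1 r^2 times it, then the intrinsics apply), "rvec" (rotation vector, rad) and "tvec" (3), from world to camera coordinates, as OpenCV has them. Camera axes: x right, y down, z forward; pixel columns grow to the right and rows downward; lengths in m; the calibration is good to about 2 mm. A picture is of the moment at which its call begins. There is no depth.
- job.hand_in(): hands the job in; it is judged then, once.
The state is a dict: "time_s": time; "joint_pos": joint angles; "joint_vel": joint speeds; "effort": joint torques, N m; "ee_pos": TCP position; "orientation": TCP orientation; "force": force on the tool from outside, world axes, zero at the start; "ft_torque": the same for the moment, N m; "opening": finger opening in m; "grasp_force": force on a finger pad.
Only numpy, scipy, OpenCV 4.12 (cv2) and the standard library are available. Lean on these libraries where they do the work, as an engineer would, in place of code of your own. Each camera call takes 0.05 s, during which the arm holds its last target. There are 200 camera calls.

TASK

The white mixing cup is boxed in by the three paint bottles in the wooden tray. Stand all three bottles upright on the green board, then take the cup out and lower it gently and upright all the way down into the turned wooden cup holder, without jamming it tight, and only then put each bottle back, upright, where it stood at the start. Leave the mallet, the flat blue tin and the carved figure alone.

Things in the scene. Friction and masses are not known exactly. Their poses are not given: they have to be found in the camera images.
- tray: Fixed dark wooden tray, 160 mm (its x) by 200 mm (its y), walls 20 mm high, floor 6 mm thick. At the start it holds the cup at about (30, 0) mm in its frame and the bottles 62 mm from the cup on three sides, at about (-32, 0), (30, 62) and (30, -62) mm; the colours are shuffled among these places. Origin: centre of its underside, on the bench (z = 0).
- bottle_red: Red paint bottle, loose, about 0.15 to 0.3 kg: upright cylinder 50 mm across from its foot up to 112 mm, then a shoulder and a white cap (32 mm across) up to 140 mm. Starts upright in the tray. Origin: centre of its underside; z up along its axis.
- bottle_yellow: Yellow paint bottle, loose, about 0.15 to 0.3 kg: upright cylinder 50 mm across from its foot up to 112 mm, then a shoulder and a white cap (32 mm across) up to 140 mm. Starts upright in the tray. Origin: centre of its underside; z up along its axis.
- bottle_blue: Blue paint bottle, loose, about 0.15 to 0.3 kg: upright cylinder 50 mm across from its foot up to 112 mm, then a shoulder and a white cap (32 mm across) up to 140 mm. Starts upright in the tray. Origin: centre of its underside; z up along its axis.
- cup: White tapered open cup, loose, about 60 g, 85 mm high, outside 44 mm across at the foot and 60 mm at the rim, wall 3 mm. Bottles stand so close on three sides (about 7 mm) that fingers and gripper have no room until they are gone; its fourth side, the tray's +x, is open. Origin: centre of its underside; z up along its axis.
- board: Fixed green board lying flat on the bench, 270 mm (its x) by 110 mm (its y), 12 mm thick, empty at the start: the side area for the bottles. Three bottles fit in a row at x = -80, 0 and 80 mm. Origin: centre of its underside, on the bench (z = 0), so its top is at 12 mm.
- holder: Fixed turned wooden cup holder: round socket 45 mm high, 73 mm across outside at the rim, on a dark foot 100 mm across. Its tapered bore is 58 mm across at the mouth and 51 mm at its floor, 8 mm above the bench: the cup stands on that floor with about 3.5 mm to spare all round and its upper 48 mm stand out. Origin: centre of its underside, on the bench (z = 0).
- mallet: Bystander: loose wooden carver's mallet standing on its head, up to 92 mm across, 195 mm high. Origin: centre of its underside.
- tin: Bystander: loose flat round blue tin, 103 mm across, 36 mm high. Origin: centre of its underside.
- figure: Bystander: loose carved wooden figure on a dark round foot 64 mm across, 127 mm high. Origin: centre of its underside.
There are look-alikes about, which are no part of the job. What is shaped like the holder but orange is not meant.

How it is judged:
On the way, in this order (a step that is already met when the one before it is completed fails the run):
1. all three bottles stand upright on the green board, the cup still in the tray where it was (x of bottle_red in the frame of board between -0.135 and 0.135 m and y of bottle_red in the frame of board between -0.055 and 0.055 m and z of bottle_red in the frame of board between 0.007 and 0.018 m and angle between each of bottle_red, bottle_yellow, bottle_blue's own z axis and vertical below 0.1 rad and linear speed of each of bottle_red, bottle_yellow, bottle_blue below 0.03 m/s and x of bottle_yellow in the frame of board between -0.135 and 0.135 m and y of bottle_yellow in the frame of board between -0.055 and 0.055 m and z of bottle_yellow in the frame of board between 0.007 and 0.018 m and x of bottle_blue in the frame of board between -0.135 and 0.135 m and y of bottle_blue in the frame of board between -0.055 and 0.055 m and z of bottle_blue in the frame of board between 0.007 and 0.018 m and distance of cup from where it was at the start of the episode below 0.03 m), for 0.2 s.
2. the cup stands fully down in the holder, let go, while all three bottles still stand on the board (x of bottle_red in the frame of board between -0.135 and 0.135 m and y of bottle_red in the frame of board between -0.055 and 0.055 m and z of bottle_red in the frame of board between 0.007 and 0.018 m and angle between each of bottle_red, bottle_yellow, bottle_blue's own z axis and vertical below 0.1 rad and linear speed of each of bottle_red, bottle_yellow, bottle_blue, cup below 0.03 m/s and x of bottle_yellow in the frame of board between -0.135 and 0.135 m and y of bottle_yellow in the frame of board between -0.055 and 0.055 m and z of bottle_yellow in the frame of board between 0.007 and 0.018 m and x of bottle_blue in the frame of board between -0.135 and 0.135 m and y of bottle_blue in the frame of board between -0.055 and 0.055 m and z of bottle_blue in the frame of board between 0.007 and 0.018 m and horizontal distance between cup and holder below 0.008 m and z of cup in the frame of holder between 0.004 and 0.014 m and angle between cup's own z axis and vertical below 0.12 rad and contact force between the fingers and cup below 0.3 N), for 0.2 s.
At the end, for the whole second after the job is handed in: The cup stands upright, fully down in the holder (axis within 8 mm of the holder's, foot on the socket floor within about 5 mm, tilt under 0.12 rad), and each bottle stands upright (within 0.1 rad) within 15 mm of where it was at the start; all released and at rest (horizontal distance between cup and holder below 0.008 m and z of cup in the frame of holder between 0.004 and 0.014 m and angle between cup's own z axis and vertical below 0.12 rad and linear speed of cup below 0.03 m/s and contact force between the fingers and cup below 0.3 N and distance of each of bottle_red, bottle_yellow, bottle_blue from where it was at the start of the episode below 0.015 m and angle between each of bottle_red, bottle_yellow, bottle_blue's own z axis and vertical below 0.1 rad and linear speed of each of bottle_red, bottle_yellow, bottle_blue below 0.02 m/s); the robot touches nothing.
It fails at once if the cup is rammed into the holder with more than 40 N (contact force between cup and holder above 40 N).
It fails at once if a bystander is moved more than 20 mm (distance of any of mallet, tin, figure from where it was at the start of the episode above 0.02 m).
It fails at once if a bottle or the cup is tipped over (angle between any of bottle_red, bottle_yellow, bottle_blue, cup's own z axis and vertical above 0.7 rad).
It also fails if it takes over 144 s, if anything falls off the work surface, if the arm or the gripper's body presses on something with over 40 N, if the wrist force passes 120 N, or if a joint passes its speed limit or range.

## Working session

There is one attempt and no reset: what is moved stays moved. The work goes in short steps, Python scripts to look and compute and a tool call to move; the robot and the scene stay as the last step left them, time stands still between calls to the robot, and variables do not carry over. Pictures are saved under pics/ and viewed, at most 14 in all, crops included, and the job is handed in when it is done.

Besides the shell and the picture viewer there is one more tool, called after "Call:" by a JSON object that holds its "fn" and its "kwargs". move_arm: Moves the arm, as the interface text tells. Its arguments: {"type":"object","properties":{"increments":{"type":"array","items":{"type":"array"}},"claw":{"type":"number"},"grip_force":{"type":"number"}},"required":["increments"]}

```bash
ls; mkdir -p pics; python3 - <<'E'
from bench import get_obs, read_camera, job, env
import cv2,numpy as np
print(get_obs(), env.tcp_to_grasp)
for n in ("scene","side","wrist"):
    c=read_camera(n); cv2.imwrite(f"pics/{n}0.png",c["pixels"][:,:,::-1])
    print(n,c["camera_matrix"].tolist(),c["k1"],c["rvec"],c["tvec"], (-cv2.Rodrigues(np.array(c["rvec"]))[0].T@np.array(c["tvec"])).ravel())
E
```

```text
pics
{'time_s': 0.0, 'joint_pos': array([ 1.23290927e+00,  3.59508245e-01,  1.51148833e+00, -1.88557467e-06,
        1.27251554e+00, -1.15106384e-01]), 'joint_vel': array([-0.00162533, -0.00182123, -0.00028938, -0.00091579, -0.00042174,
        0.00216436]), 'effort': array([-1.43784850e-04, -5.27609396e+01, -2.78625584e+01, -2.83542076e-04,
        1.29581394e-02,  3.01691830e-05]), 'ee_pos': array([0.13233752, 0.58448691, 0.23043041]), 'orientation': array([-3.49171103e-01, -3.12169476e+00,  2.93830964e-03]), 'force': array([0.77908253, 0.57194822, 0.52690699]), 'ft_torque': array([-0.01710939,  0.01650427,  0.0436334 ]), 'grasp_force': 0.0, 'opening': 0.08520824530547762} 0.0187
scene [[359.30161203919124, 0.0, 255.7197293329129], [0.0, 359.30161203919124, 189.7159887437066], [0.0, 0.0, 1.0]] -0.0046534821965860534 [ 1.59318575  2.05802769 -0.76870235] [ 0.14443296 -0.37460893  1.18210271] [1.05820789 0.12789295 0.64992231]
side [[351.20750010207803, 0.0, 251.36435788337823], [0.0, 351.20750010207803, 184.44239832212457], [0.0, 0.0, 1.0]] -0.0348369389089488 [ 0.1599623  -2.92887799  1.02813476] [0.54194597 0.06044333 0.91669439] [0.4839358  0.58135688 0.75200914]
wrist [[274.61433622705425, 0.0, 250.42449427251253], [0.0, 274.61433622705425, 187.05589610675196], [0.0, 0.0, 1.0]] 0.003831278600914228 [-2.25034047 -1.79643032 -0.28548696] [-0.59816982 -0.03985261  0.38086294] [0.0539703  0.60166709 0.37354499]
```

View pics/scene0.png

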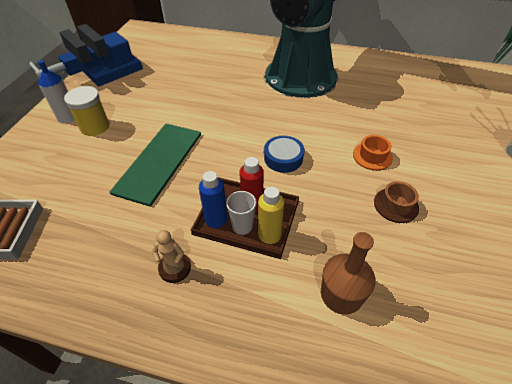

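View pics/side0.png

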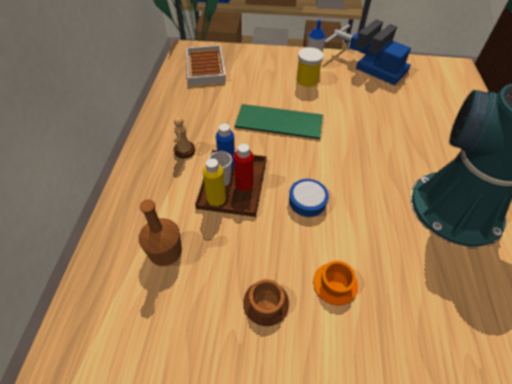

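View pics/wrist0.png

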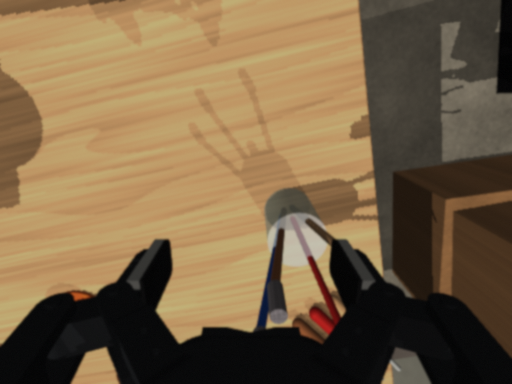

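The scene picture shows the tray near pixel (247,215) with blue on the left (213,200), red behind (252,180), yellow on the right (270,215) and the cup in the middle (241,212). The green board is near (158,163), the brown holder near (398,202), with the tin, mallet and figure around. I'll make enlarged crops to pick exact pixels.

```bash
cat > h.py <<'E'
import numpy as np, cv2
from bench import get_obs, read_camera
def cam(n): 
    c=read_camera(n); c["R"]=cv2.Rodrigues(np.array(c["rvec"],float))[0]; c["t"]=np.array(c["tvec"],float).ravel(); c["K"]=np.array(c["camera_matrix"]); c["d"]=np.array([c["k1"],0,0,0,0.]); return c
def back(c,px,z):
    px=np.array(px,float).reshape(-1,1,2); u=cv2.undistortPoints(px,c["K"],c["d"]).reshape(-1,2)
    r=np.c_[u,np.ones(len(u))]@c["R"]; o=-c["R"].T@c["t"]
    return (o+r*((z-o[2])/r[:,2])[:,None])[:,:2]
def proj(c,P): return cv2.projectPoints(np.array(P,float).reshape(-1,1,3),np.array(c["rvec"],float),c["t"],c["K"],c["d"])[0].reshape(-1,2)
E
python3 - <<'E'
import cv2
s=cv2.imread('pics/scene0.png')[135:285,180:330]; d=cv2.imread('pics/side0.png')[115:225,160:300]
import numpy as np
a=cv2.resize(s,(600,600),interpolation=cv2.INTER_CUBIC); cv2.imwrite('pics/c1.png',a)
cv2.imwrite('pics/c2.png',cv2.resize(d,None,fx=5,fy=5,interpolation=cv2.INTER_CUBIC))
E
```

```text
(no output)
```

View pics/c1.png

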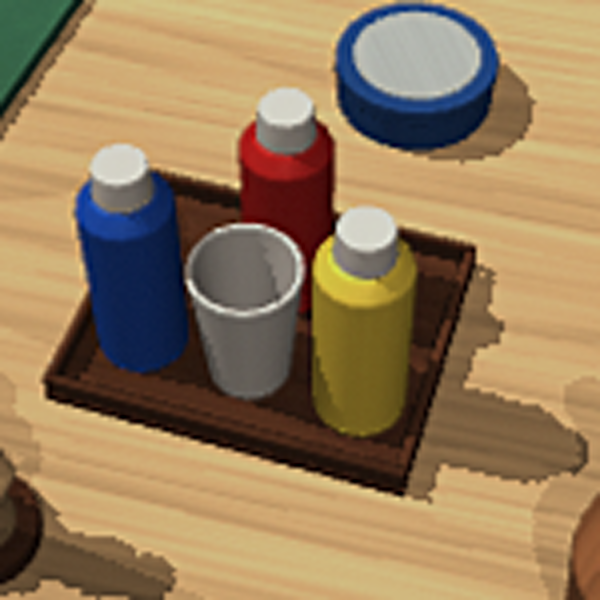

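View pics/c2.png

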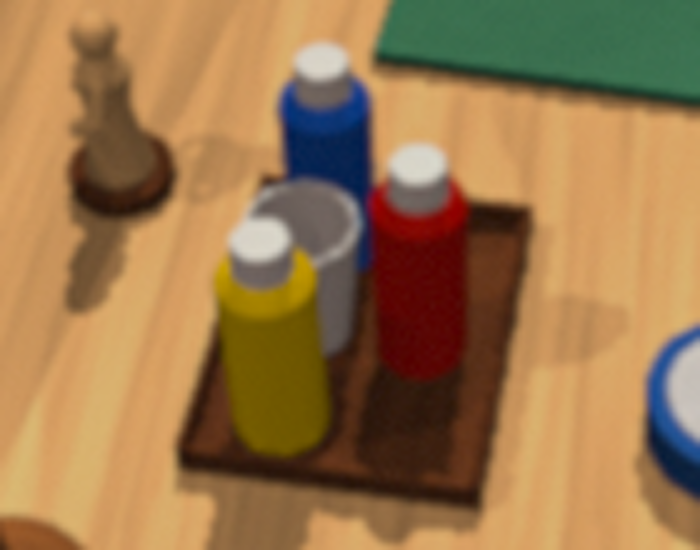

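The crops show the cap tops at (118,163), (286,105) and (367,223) in the scene crop, and at (322,62), (418,162) and (262,240) in the side crop. They also show the cup rim and tray corners.

```bash
python3 - <<'E'
from h import *
S=cam("scene");D=cam("side")
cs=lambda p:(np.array(p,float)+.5)/4-.5+[180,135]
cd=lambda p:(np.array(p,float)+.5)/5-.5+[160,115]
for n,a,b,z in [("blue",(118,163),(322,62),.146),("red",(286,105),(418,162),.146),("yel",(367,223),(262,240),.146),("cup",(245,268),(307,222),.091)]:
    print(n,back(S,cs(a),z)[0].round(4),back(D,cd(b),z)[0].round(4))
print("tray S",back(S,cs([(475,245),(47,383),(405,480)]),.02).round(4).tolist()); print("tray D",back(D,cd([(530,208),(180,460),(475,497)]),.02).round(4).tolist())
for c,n in((S,'S'),(D,'D')):
    hsv=cv2.cvtColor(c["pixels"],cv2.COLOR_RGB2HSV)
    m=cv2.inRange(hsv,(60,100,30),(88,255,200)); k,l,st,_=cv2.connectedComponentsWithStats(m); i=1+st[1:,4].argmax()
    r=cv2.approxPolyDP(cv2.findContours((l==i).astype(np.uint8),0,2)[0][0],6,True).reshape(-1,2); print("board",n,r.tolist(),back(c,r,.012).round(4).tolist())
print("holder",back(S,(401,193),.045),back(D,(267,298),.045),"mallet",back(S,(348,295),0.02),back(D,(162,250),.02),"fig",back(S,(174,268),.005),back(D,(184,150),.005),"tin",back(S,(285,149),.036),back(D,(310,192),.036),"orange",back(D,(339,275),.045))
E
```

```text
blue [ 0.6242 -0.079 ] [ 0.6242 -0.0797]
red [ 0.5659 -0.0111] [ 0.5669 -0.0142]
yel [0.6315 0.0453] [0.6328 0.0443]
cup [ 0.629  -0.0161] [ 0.6256 -0.0193]
tray S [[0.5256, 0.0881], [0.6756, -0.114], [0.6857, 0.0812]]
tray D [[0.5161, -0.1085], [0.6785, 0.086], [0.5271, 0.0919]]
board S [[199, 132], [166, 124], [111, 193], [149, 204]] [[0.3624, -0.2148], [0.3529, -0.3162], [0.6191, -0.3372], [0.6271, -0.2367]]
board D [[418, 183], [415, 206], [426, 224], [448, 221], [441, 234], [482, 243], [496, 237], [488, 229], [493, 222], [503, 226], [510, 187], [491, 190], [467, 173], [465, 186], [461, 166], [440, 186], [455, 161]] [[0.0937, -0.0629], [0.1161, 0.0167], [0.0983, 0.0701], [0.0402, 0.0551], [0.0667, 0.0959], [-0.0286, 0.1113], [-0.0689, 0.0905], [-0.0558, 0.0688], [-0.0753, 0.046], [-0.0974, 0.0557], [-0.1603, -0.0769], [-0.1031, -0.0602], [-0.0531, -0.1156], [-0.0345, -0.0666], [-0.043, -0.141], [0.0351, -0.0589], [-0.0304, -0.159]]
holder [[0.4821717  0.30739257]] [[0.47902944 0.31210831]] mallet [[0.73829392 0.21903059]] [[0.73101373 0.21585908]] fig [[ 0.76015388 -0.12034233]] [[ 0.75887858 -0.12121722]] tin [[0.39663073 0.02971548]] [[0.39146444 0.0194887 ]] orange [[0.32933509 0.24538454]]
```

```bash
cat >> h.py <<'E'
from scipy.spatial.transform import Rotation as Ro
import sys
def plan(x,y,z,yd=None,step=.03):
    """yd: wanted heading (deg) of tool y axis, mod 180."""
    o=get_obs(); R=Ro.from_rotvec(o["orientation"]).as_matrix(); p=np.array(o["ee_pos"])
    h=np.degrees(np.arctan2(R[1,1],R[0,1])); d=R.T@(np.array([x,y,z])-p); n=int(np.ceil(np.linalg.norm(d)/step))
    print("at",p.round(4),"head",h.round(2),"tilt",np.degrees(np.arccos(-R[2,2])).round(2),"q1,q6",np.round(o["joint_pos"][[0,5]],2),"F",np.round(o["force"],1),"t",o["time_s"])
    print("shift units total",(d/.15).round(4),"rows",n,"each",(d/.15/max(n,1)).round(4))
    if yd is not None:
        r=-((yd-h+90)%180-90); print("roll deg",r.round(2),"alt",(r-np.sign(r)*180).round(2),"units",(r/90).round(4))
if __name__=="__main__": plan(*[float(a) for a in sys.argv[1:]])
E
python3 h.py .624 -.0795 .26 -3.5
```

```text
at [0.1325 0.5849 0.2309] head 77.23 tilt 0.05 q1,q6 [ 1.23 -0.12] F [0.1 0.5 0.1] t 0.25
shift units total [-4.1745 -3.5955 -0.1912] rows 28 each [-0.1491 -0.1284 -0.0068]
roll deg 80.73 alt -99.27 units 0.897
```

Call:
{"fn": "move_arm", "kwargs": {"increments": [[[-0.149,-0.128,-0.01],0],[[-0.149,-0.128,-0.01],0],[[-0.149,-0.128,-0.01],0],[[-0.149,-0.128,-0.01],0],[[-0.149,-0.128,-0.01],0],[[-0.149,-0.128,-0.01],0],[[-0.149,-0.128,-0.01],0],[[-0.149,-0.128,-0.01],0],[[-0.149,-0.128,-0.01],0],[[-0.149,-0.128,-0.01],0],[[-0.149,-0.128,-0.01],0],[[-0.149,-0.128,-0.01],0],[[-0.149,-0.128,-0.01],0],[[-0.149,-0.128,-0.01],0],[[-0.149,-0.128,-0.01],0],[[-0.149,-0.128,-0.01],0],[[-0.149,-0.128,-0.01],0],[[-0.149,-0.128,-0.01],0],[[-0.149,-0.128,-0.01],0],[[-0.149,-0.128,0],0]], "claw": 0}}

```text
time_s: 2.25
ee_pos: [0.4844, 0.1108, 0.26]
orientation: [0.349, 3.122, 0.0]
force: [0.6, 1.0, -0.6]
opening: 0.0854
grasp_force: 0.0
```

```bash
python3 h.py .624 -.0795 .26 -3.5
```

```text
at [0.4844 0.1108 0.26  ] head 77.23 tilt 0.02 q1,q6 [ 0.09 -1.26] F [ 0.6  1.  -0.6] t 2.25
shift units total [-1.1883e+00 -1.0314e+00  5.0000e-04] rows 8 each [-1.485e-01 -1.289e-01  1.000e-04]
roll deg 80.73 alt -99.27 units 0.897
```

Call:
{"fn": "move_arm", "kwargs": {"increments": [[[0,0,0],0.0897],[[0,0,0],0.0897],[[0,0,0],0.0897],[[0,0,0],0.0897],[[0,0,0],0.0897],[[0,0,0],0.0897],[[0,0,0],0.0897],[[0,0,0],0.0897],[[0,0,0],0.0897],[[0,0,0],0.0897]]}}

```text
time_s: 3.25
ee_pos: [0.4835, 0.1119, 0.2598]
orientation: [-2.294, -2.146, 0.0]
force: [-0.6, -0.2, -0.4]
opening: 0.0852
grasp_force: 0.0
```

```bash
python3 h.py .624 -.0795 .26 -3.5
```

```text
at [0.4835 0.1119 0.2598] head -3.83 tilt 0.01 q1,q6 [0.09 0.15] F [-0.6 -0.2 -0.4] t 3.25
shift units total [-1.2104  1.0195 -0.0017] rows 8 each [-0.1513  0.1274 -0.0002]
roll deg -0.33 alt 179.67 units -0.0037
```

Call:
{"fn": "move_arm", "kwargs": {"increments": [[[-0.151,0.127,0],0],[[-0.151,0.127,0],0],[[-0.151,0.127,0],0],[[-0.151,0.127,0],0],[[-0.151,0.127,0],0],[[-0.151,0.127,0],0],[[-0.151,0.127,0],0],[[-0.151,0.127,0],0],[[0,0,0],0]]}}

```text
time_s: 4.15
ee_pos: [0.6269, -0.0815, 0.2594]
orientation: [2.289, 2.148, -0.0]
force: [-0.3, -0.2, -0.1]
opening: 0.0852
grasp_force: 0.0
```

```bash
python3 - <<'E'
from h import *
plan(.624,-.0795,.082,-3.5)
c=cam("wrist"); cv2.imwrite("pics/w1.png",c["pixels"][:,:,::-1]); np.save("/tmp/w1.npy",c,allow_pickle=True)
for n,p in dict(blue=(.6242,-.0794),red=(.5664,-.0126),yel=(.632,.0448)).items(): print(n,proj(c,[(*p,.146)]).round(1))
E
```

```text
at [ 0.6269 -0.0815  0.2594] head -3.64 tilt 0.13 q1,q6 [-0.24 -0.17] F [-0.3 -0.2 -0.1] t 4.15
shift units total [ 0.0137 -0.022   1.1828] rows 6 each [ 0.0023 -0.0037  0.1971]
roll deg -0.14 alt 179.86 units -0.0016
blue [[247.8 180.3]]
red [[178.9 113.5]]
yel [[247.1  37.1]]
```

View pics/w1.png

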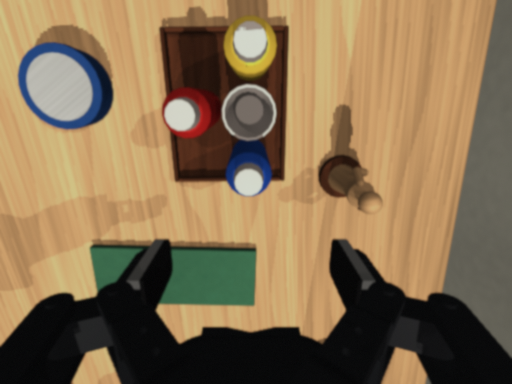

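The wrist view agrees with the model within 2 px: blue cap at (249,181), red at (181,115), yellow at (250,40), with room for the fingers on both x sides. Descending on blue.

Call:
{"fn": "move_arm", "kwargs": {"increments": [[[0.01,-0.016,0],0],[[0,0,0.148],0],[[0,0,0.148],0],[[0,0,0.148],0],[[0,0,0.148],0],[[0,0,0.148],0],[[0,0,0.148],0],[[0,0,0.148],0],[[0,0,0.147],0],[[0,0,0],0]]}}

```text
time_s: 5.2
ee_pos: [0.6191, -0.0748, 0.0798]
orientation: [-2.283, -2.15, 0.005]
force: [-0.9, -0.9, 0.1]
opening: 0.0854
grasp_force: 0.0
```

Call:
{"fn": "move_arm", "kwargs": {"increments": [[[0,0,0],0],[[0,0,0],0],[[0,0,0],0],[[0,0,0],0],[[0,0,0],0],[[0,0,0],0],[[0,0,0],0],[[0,0,0],0],[[0,0,0],0],[[0,0,0],0]], "claw": 1, "grip_force": 40}}

```text
time_s: 6.2
ee_pos: [0.6238, -0.0768, 0.0843]
orientation: [2.286, 2.151, 0.003]
force: [-0.1, 0.6, 6.1]
opening: 0.0492
grasp_force: 41.2
```

```bash
python3 h.py .59 -.284 .15 -3.5 .02
```

```text
at [ 0.6238 -0.0768  0.0843] head -3.5 tilt 0.19 q1,q6 [-0.23 -0.17] F [-0.1  0.6  6.1] t 6.2
shift units total [-1.3924 -0.1392 -0.4381] rows 11 each [-0.1266 -0.0127 -0.0398]
roll deg -0.0 alt 180.0 units -0.0
```

Call:
{"fn": "move_arm", "kwargs": {"increments": [[[0,0,-0.08],0],[[0,0,-0.12],0],[[0,0,-0.12],0],[[0,0,-0.08],0],[[0,0,0],0],[[0,0,0],0],[[0,0,0],0]]}}

```text
time_s: 6.9
ee_pos: [0.6216, -0.0765, 0.1414]
orientation: [-2.287, -2.152, 0.002]
force: [0.2, 1.1, -2.2]
opening: 0.0491
grasp_force: 41.9
```

```bash
python3 h.py .59 -.284 .12 -3.5 .02
```

```text
at [ 0.6216 -0.0765  0.1414] head -3.5 tilt 0.11 q1,q6 [-0.23 -0.17] F [ 0.2  1.1 -2.2] t 6.9
shift units total [-1.3938 -0.1257  0.1429] rows 11 each [-0.1267 -0.0114  0.013 ]
roll deg 0.0 alt -180.0 units 0.0
```

Call:
{"fn": "move_arm", "kwargs": {"increments": [[[-0.07,-0.006,0],0],[[-0.127,-0.0115,0.01],0],[[-0.127,-0.0115,0.01],0],[[-0.127,-0.0115,0.01],0],[[-0.127,-0.0115,0.01],0],[[-0.127,-0.0115,0.01],0],[[-0.127,-0.0115,0.01],0],[[-0.127,-0.0115,0.01],0],[[-0.127,-0.0115,0.01],0],[[-0.127,-0.0115,0.01],0],[[-0.127,-0.0115,0.01],0],[[-0.06,-0.006,0.02],0],[[0,0,0],0],[[0,0,0],0],[[0,0,0],0],[[0,0,0],0]]}}

```text
time_s: 8.5
ee_pos: [0.5908, -0.2842, 0.1245]
orientation: [-2.287, -2.154, -0.0]
force: [-0.7, 0.1, -2.3]
opening: 0.0494
grasp_force: 41.9
```

```bash
python3 h.py .59 -.282 .0905 -3.5 .02
```

```text
at [ 0.5908 -0.2842  0.1245] head -3.44 tilt 0.01 q1,q6 [-0.55 -0.49] F [-0.7  0.1 -2.3] t 8.5
shift units total [ 0.0143 -0.0061  0.2266] rows 2 each [ 0.0071 -0.003   0.1133]
roll deg 0.06 alt -179.94 units 0.0007
```

Call:
{"fn": "move_arm", "kwargs": {"increments": [[[0.014,0,0.08],0],[[0,0,0.08],0],[[0,0,0.04],0],[[0,0,0.02],0],[[0,0,0],0],[[0,0,0],0]]}}

```text
time_s: 9.1
ee_pos: [0.5909, -0.2831, 0.0912]
orientation: [2.288, 2.152, 0.0]
force: [-1.0, -0.4, -2.0]
opening: 0.049
grasp_force: 41.9
```

Call:
{"fn": "move_arm", "kwargs": {"increments": [[[0,0,0.01],0],[[0,0,0.01],0],[[0,0,0],0],[[0,0,0],0]]}}

```text
time_s: 9.5
ee_pos: [0.5913, -0.2835, 0.0902]
orientation: [2.287, 2.151, 0.0]
force: [-1.7, 1.0, 8.5]
opening: 0.0488
grasp_force: 42.5
```

Call:
{"fn": "move_arm", "kwargs": {"increments": [[[0,0,0],0],[[0,0,0],0],[[0,0,0],0],[[0,0,0],0],[[0,0,0],0],[[0,0,0],0],[[0,0,-0.1],0],[[0,0,-0.2],0],[[0,0,-0.2],0],[[0,0,-0.2],0],[[0,0,-0.2],0],[[0,0,0],0],[[0,0,0],0]], "claw": 0}}

```text
time_s: 10.8
ee_pos: [0.5913, -0.2833, 0.2252]
orientation: [2.286, 2.151, 0.001]
force: [-0.8, 0.4, -1.0]
opening: 0.0854
grasp_force: 0.0
```

```bash
python3 h.py .567 -.0135 .225 86.5 .03
```

```text
at [ 0.5913 -0.2833  0.2252] head -3.5 tilt 0.16 q1,q6 [-0.55 -0.49] F [-0.8  0.4 -1. ] t 10.8
shift units total [ 1.7855 -0.2712 -0.002 ] rows 10 each [ 0.1785 -0.0271 -0.0002]
roll deg -90.0 alt 90.0 units -0.9999
```

Call:
{"fn": "move_arm", "kwargs": {"increments": [[[0.1785,-0.027,0],0],[[0.1785,-0.027,0],0],[[0.1785,-0.027,0],0],[[0.1785,-0.027,0],0],[[0.1785,-0.027,0],0],[[0.1785,-0.027,0],0],[[0.1785,-0.027,0],0],[[0.1785,-0.027,0],0],[[0.1785,-0.027,0],0],[[0.1785,-0.027,0],0]]}}

```text
time_s: 11.8
ee_pos: [0.5653, -0.0121, 0.2221]
orientation: [-2.287, -2.151, 0.003]
force: [-0.2, -1.5, -0.1]
opening: 0.0853
grasp_force: 0.0
```

Call:
{"fn": "move_arm", "kwargs": {"increments": [[[0,0,0],0.091],[[0,0,0],0.091],[[0,0,0],0.091],[[0,0,0],0.091],[[0,0,0],0.091],[[0,0,0],0.091],[[0,0,0],0.091],[[0,0,0],0.091],[[0,0,0],0.091],[[0,0,0],0.091],[[0,0,0],0.09],[[0,0,0],0],[[0,0,0],0],[[0,0,0],0]]}}

```text
time_s: 13.2
ee_pos: [0.5663, -0.0132, 0.2229]
orientation: [-3.14, 0.091, 0.002]
force: [-0.2, 0.2, 0.1]
opening: 0.0849
grasp_force: 0.0
```

```bash
python3 h.py .567 -.0135 .084 86.5 .03
```

```text
at [ 0.5663 -0.0132  0.2229] head -93.34 tilt 0.06 q1,q6 [-0.15  1.48] F [-0.2  0.2  0.1] t 13.2
shift units total [0.0059 0.0016 0.9258] rows 5 each [0.0012 0.0003 0.1852]
roll deg 0.16 alt -179.84 units 0.0018
```

Call:
{"fn": "move_arm", "kwargs": {"increments": [[[0.006,0.001,0.05],0],[[0,0,0.146],0],[[0,0,0.146],0],[[0,0,0.146],0],[[0,0,0.146],0],[[0,0,0.146],0],[[0,0,0.146],0],[[0,0,0],0],[[0,0,0],0]]}}

```text
time_s: 14.1
ee_pos: [0.5672, -0.0135, 0.0842]
orientation: [-3.14, 0.095, 0.002]
force: [0.0, -0.6, -0.6]
opening: 0.0856
grasp_force: 0.0
```

Call:
{"fn": "move_arm", "kwargs": {"increments": [[[0,0,0],0],[[0,0,0],0],[[0,0,0],0],[[0,0,0],0],[[0,0,0],0],[[0,0,0],0],[[0,0,0],0],[[0,0,0],0]], "claw": 1}}

```text
time_s: 14.9
ee_pos: [0.5685, -0.0135, 0.0859]
orientation: [3.14, -0.096, 0.004]
force: [-1.1, 0.1, 4.8]
opening: 0.049
grasp_force: 41.2
```

Call:
{"fn": "move_arm", "kwargs": {"increments": [[[0,0,-0.08],0],[[0,0,-0.12],0],[[0,0,-0.12],0],[[0,0,-0.08],0],[[0,0,0],0],[[0,0,0],0],[[0,0,0],0]]}}

```text
time_s: 15.6
ee_pos: [0.5667, -0.0134, 0.1436]
orientation: [-3.14, 0.096, 0.003]
force: [0.1, 0.8, -1.9]
opening: 0.0488
grasp_force: 42.2
```

```bash
python3 h.py .49 -.276 .13 86.5 .02
```

```text
at [ 0.5667 -0.0134  0.1436] head -93.49 tilt 0.1 q1,q6 [-0.15  1.49] F [ 0.1  0.8 -1.9] t 15.6
shift units total [-0.4037  1.7789  0.0915] rows 14 each [-0.0288  0.1271  0.0065]
roll deg 0.01 alt -179.99 units 0.0001
```

Call:
{"fn": "move_arm", "kwargs": {"increments": [[[-0.015,0.065,0],0],[[-0.029,0.127,0],0],[[-0.029,0.127,0],0],[[-0.029,0.127,0],0],[[-0.029,0.127,0],0],[[-0.029,0.127,0],0],[[-0.029,0.127,0],0],[[-0.029,0.127,0.01],0],[[-0.029,0.127,0.01],0],[[-0.029,0.127,0.01],0],[[-0.029,0.127,0.01],0],[[-0.029,0.127,0.01],0],[[-0.029,0.127,0.01],0],[[-0.029,0.127,0.01],0],[[-0.012,0.063,0.02],0],[[0,0,0],0],[[0,0,0],0],[[0,0,0],0]]}}

```text
time_s: 17.4
ee_pos: [0.4907, -0.2753, 0.1308]
orientation: [-3.14, 0.095, 0.001]
force: [-0.3, 0.6, -2.0]
opening: 0.049
grasp_force: 42.2
```

```bash
python3 h.py .49 -.276 .093 86.5 .02
```

```text
at [ 0.4907 -0.2753  0.1308] head -93.47 tilt 0.04 q1,q6 [-0.63  1.  ] F [-0.3  0.6 -2. ] t 17.4
shift units total [-0.0046  0.0053  0.2522] rows 2 each [-0.0023  0.0026  0.1261]
roll deg 0.03 alt -179.97 units 0.0004
```

Call:
{"fn": "move_arm", "kwargs": {"increments": [[[0,0,0.08],0],[[0,0,0.08],0],[[0,0,0.06],0],[[0,0,0.03],0],[[0,0,0],0],[[0,0,0.007],0],[[0,0,0.007],0],[[0,0,0],0],[[0,0,0],0]]}}

```text
time_s: 18.3
ee_pos: [0.491, -0.2763, 0.0919]
orientation: [3.14, -0.096, 0.001]
force: [-0.5, 0.6, 3.8]
opening: 0.0489
grasp_force: 42.7
```

Contact made. I'll release, rise, and go to yellow with the closing line along x again.

Call:
{"fn": "move_arm", "kwargs": {"increments": [[[0,0,0],0],[[0,0,0],0],[[0,0,0],0],[[0,0,0],0],[[0,0,0],0],[[0,0,0],0],[[0,0,-0.1],0],[[0,0,-0.2],0],[[0,0,-0.2],0],[[0,0,-0.2],0],[[0,0,-0.2],0],[[0,0,0],0],[[0,0,0],0]], "claw": 0}}

```text
time_s: 19.6
ee_pos: [0.491, -0.2764, 0.227]
orientation: [3.139, -0.096, 0.002]
force: [0.5, -0.5, -0.5]
opening: 0.0854
grasp_force: 0.0
```

```bash
python3 h.py .633 .044 .225 -3.5 .03
```

```text
at [ 0.491  -0.2764  0.227 ] head -93.49 tilt 0.1 q1,q6 [-0.64  1.  ] F [ 0.5 -0.5 -0.5] t 19.6
shift units total [ 0.8144 -2.1894  0.0121] rows 12 each [ 0.0679 -0.1825  0.001 ]
roll deg -89.99 alt 90.01 units -0.9999
```

Call:
{"fn": "move_arm", "kwargs": {"increments": [[[0.068,-0.1825,0],0],[[0.068,-0.1825,0],0],[[0.068,-0.1825,0],0],[[0.068,-0.1825,0],0],[[0.068,-0.1825,0],0],[[0.068,-0.1825,0],0],[[0.068,-0.1825,0],0],[[0.068,-0.1825,0],0],[[0.068,-0.1825,0],0],[[0.068,-0.1825,0],0],[[0.068,-0.1825,0],0],[[0.068,-0.1825,0],0]]}}

```text
time_s: 20.8
ee_pos: [0.6322, 0.0455, 0.2242]
orientation: [3.14, -0.096, -0.005]
force: [1.5, 0.4, -0.2]
opening: 0.0853
grasp_force: 0.0
```

Call:
{"fn": "move_arm", "kwargs": {"increments": [[[0,0,0],-0.091],[[0,0,0],-0.091],[[0,0,0],-0.091],[[0,0,0],-0.091],[[0,0,0],-0.091],[[0,0,0],-0.091],[[0,0,0],-0.091],[[0,0,0],-0.091],[[0,0,0],-0.091],[[0,0,0],-0.091],[[0,0,0],-0.09],[[0,0,0],0],[[0,0,0],0],[[0,0,0],0]]}}

```text
time_s: 22.2
ee_pos: [0.6326, 0.0443, 0.2256]
orientation: [-2.29, -2.149, 0.002]
force: [0.4, 0.3, -0.5]
opening: 0.0855
grasp_force: 0.0
```

```bash
python3 h.py .633 .044 .084 -3.5 .03
```

```text
at [0.6326 0.0443 0.2256] head -3.65 tilt 0.08 q1,q6 [-0.04  0.02] F [ 0.4  0.3 -0.5] t 22.2
shift units total [-0.0016  0.0044  0.9438] rows 5 each [-0.0003  0.0009  0.1888]
roll deg -0.15 alt 179.85 units -0.0017
```

Call:
{"fn": "move_arm", "kwargs": {"increments": [[[0,0.003,0.068],0],[[0,0,0.146],0],[[0,0,0.146],0],[[0,0,0.146],0],[[0,0,0.146],0],[[0,0,0.146],0],[[0,0,0.146],0],[[0,0,0],0],[[0,0,0],0]]}}

```text
time_s: 23.1
ee_pos: [0.633, 0.0443, 0.0843]
orientation: [-2.288, -2.151, 0.002]
force: [-0.2, -1.3, 0.4]
opening: 0.0853
grasp_force: 0.0
```

Call:
{"fn": "move_arm", "kwargs": {"increments": [[[0,0,0],0],[[0,0,0],0],[[0,0,0],0],[[0,0,0],0],[[0,0,0],0],[[0,0,0],0],[[0,0,0],0],[[0,0,0],0]], "claw": 1}}

```text
time_s: 23.9
ee_pos: [0.6344, 0.0442, 0.0863]
orientation: [2.287, 2.151, 0.003]
force: [0.6, -0.7, 5.9]
opening: 0.0489
grasp_force: 41.1
```

Call:
{"fn": "move_arm", "kwargs": {"increments": [[[0,0,-0.08],0],[[0,0,-0.15],0],[[0,0,-0.15],0],[[0,0,-0.15],0],[[0,0,-0.15],0],[[0,0,-0.08],0],[[0,0,0],0],[[0,0,0],0],[[0,0,0],0]]}}

```text
time_s: 24.8
ee_pos: [0.6324, 0.0443, 0.1973]
orientation: [-2.287, -2.151, 0.003]
force: [-0.6, 0.3, -2.3]
opening: 0.0488
grasp_force: 42.0
```

```bash
python3 h.py .391 -.268 .19 -3.5 .02
```

```text
at [0.6324 0.0443 0.1973] head -3.5 tilt 0.15 q1,q6 [-0.04  0.02] F [-0.6  0.3 -2.3] t 24.8
shift units total [-2.1761 -1.479   0.053 ] rows 20 each [-0.1088 -0.074   0.0026]
roll deg 0.0 alt -180.0 units 0.0
```

Call:
{"fn": "move_arm", "kwargs": {"increments": [[[-0.109,-0.074,0],0],[[-0.109,-0.074,0],0],[[-0.109,-0.074,0],0],[[-0.109,-0.074,0],0],[[-0.109,-0.074,0],0],[[-0.109,-0.074,0],0],[[-0.109,-0.074,0],0],[[-0.109,-0.074,0],0],[[-0.109,-0.074,0],0],[[-0.109,-0.074,0],0],[[-0.109,-0.074,0],0],[[-0.109,-0.074,0],0],[[-0.109,-0.074,0],0],[[-0.109,-0.074,0],0],[[-0.109,-0.074,0],0],[[-0.109,-0.074,0],0],[[-0.109,-0.074,0],0],[[-0.109,-0.074,0],0],[[-0.109,-0.074,0],0],[[-0.105,-0.073,0],0]]}}

```text
time_s: 26.8
ee_pos: [0.3905, -0.2689, 0.1989]
orientation: [2.289, 2.151, -0.0]
force: [0.8, 0.3, -1.5]
opening: 0.049
grasp_force: 42.0
```

Call:
{"fn": "move_arm", "kwargs": {"increments": [[[0,0,0],0],[[0,0,0],0],[[0,0,0],0]]}}

```text
time_s: 27.1
ee_pos: [0.392, -0.2677, 0.1988]
orientation: [2.288, 2.152, 0.0]
force: [0.7, -0.2, -1.9]
opening: 0.0489
grasp_force: 42.1
```

```bash
python3 h.py .391 -.268 .0935 -3.5 .02
```

```text
at [ 0.392  -0.2677  0.1988] head -3.52 tilt 0.02 q1,q6 [-0.75 -0.68] F [ 0.7 -0.2 -1.9] t 27.1
shift units total [-0.0026 -0.0066  0.7023] rows 6 each [-0.0004 -0.0011  0.117 ]
roll deg -0.02 alt 179.98 units -0.0002
```

Call:
{"fn": "move_arm", "kwargs": {"increments": [[[0,0,0.1],0],[[0,0,0.12],0],[[0,0,0.12],0],[[0,0,0.12],0],[[0,0,0.12],0],[[0,0,0.08],0],[[0,0,0.035],0],[[0,0,0],0],[[0,0,0.007],0],[[0,0,0.007],0],[[0,0,0],0],[[0,0,0],0]]}}

```text
time_s: 28.3
ee_pos: [0.3923, -0.2682, 0.0928]
orientation: [2.288, 2.152, -0.0]
force: [-0.6, -0.1, -1.4]
opening: 0.0491
grasp_force: 42.1
```

Call:
{"fn": "move_arm", "kwargs": {"increments": [[[0,0,0.007],0],[[0,0,0],0],[[0,0,0],0]]}}

```text
time_s: 28.6
ee_pos: [0.3924, -0.2684, 0.0922]
orientation: [2.287, 2.152, -0.0]
force: [-0.7, 1.3, 6.7]
opening: 0.0489
grasp_force: 42.7
```

Call:
{"fn": "move_arm", "kwargs": {"increments": [[[0,0,0],0],[[0,0,0],0],[[0,0,0],0],[[0,0,0],0],[[0,0,0],0],[[0,0,0],0],[[0,0,-0.1],0],[[0,0,-0.2],0],[[0,0,-0.2],0],[[0,0,-0.2],0],[[0,0,-0.2],0],[[0,0,-0.2],0],[[0,0,0],0],[[0,0,0],0],[[0,0,0],0]], "claw": 0}}

```text
time_s: 30.1
ee_pos: [0.3914, -0.2674, 0.2553]
orientation: [-2.287, -2.151, 0.0]
force: [0.0, -1.1, 0.7]
opening: 0.0856
grasp_force: 0.0
```

```bash
python3 h.py .481 .31 .255 -3.5 .035; python3 -c "
from h import *
c=cam('scene'); cv2.imwrite('pics/s2.png',c['pixels'][:,:,::-1])"
```

```text
at [ 0.3914 -0.2674  0.2553] head -3.49 tilt 0.11 q1,q6 [-0.75 -0.68] F [ 0.  -1.1  0.7] t 30.1
shift units total [3.8785 0.3615 0.0061] rows 17 each [0.2281 0.0213 0.0004]
roll deg 0.01 alt -179.99 units 0.0001
```

View pics/s2.png

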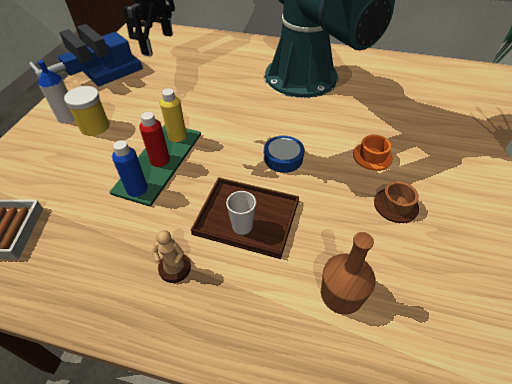

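All three bottles stand on the board, at (128,170), (153,140) and (172,118), and the cup is still in the tray at (241,213). Next I look at the holder from above.

Call:
{"fn": "move_arm", "kwargs": {"increments": [[[0.228,0.0213,0],0],[[0.228,0.0213,0],0],[[0.228,0.0213,0],0],[[0.228,0.0213,0],0],[[0.228,0.0213,0],0],[[0.228,0.0213,0],0],[[0.228,0.0213,0],0],[[0.228,0.0213,0],0],[[0.228,0.0213,0],0],[[0.228,0.0213,0],0],[[0.228,0.0213,0],0],[[0.228,0.0213,0],0],[[0.228,0.0213,0],0],[[0.228,0.0213,0],0],[[0.228,0.0213,0],0],[[0.228,0.0213,0],0],[[0.228,0.0213,0],0],[[0,0,0],0],[[0,0,0],0],[[0,0,0],0]]}}

```text
time_s: 32.15
ee_pos: [0.481, 0.3079, 0.2553]
orientation: [-2.288, -2.152, 0.004]
force: [0.8, 1.0, -0.5]
opening: 0.0853
grasp_force: 0.0
```

```bash
python3 - <<'E'
from h import *
plan(.628,-.017,.255,-3.5,.035)
c=cam("wrist"); np.save("/tmp/wh.npy",c,allow_pickle=True)
print(proj(c,[(.481,.31,.045)]).round(1))
cv2.imwrite("pics/wh.png",cv2.resize(c["pixels"][100:300,150:350,::-1],(600,600),interpolation=cv2.INTER_CUBIC))
E
```

```text
at [0.481  0.3079 0.2553] head -3.51 tilt 0.15 q1,q6 [0.45 0.51] F [ 0.8  1.  -0.5] t 32.15
shift units total [-2.1021  1.1105  0.0036] rows 11 each [-0.1911  0.101   0.0003]
roll deg -0.01 alt 179.99 units -0.0001
[[251.  158.7]]
```

View pics/wh.png

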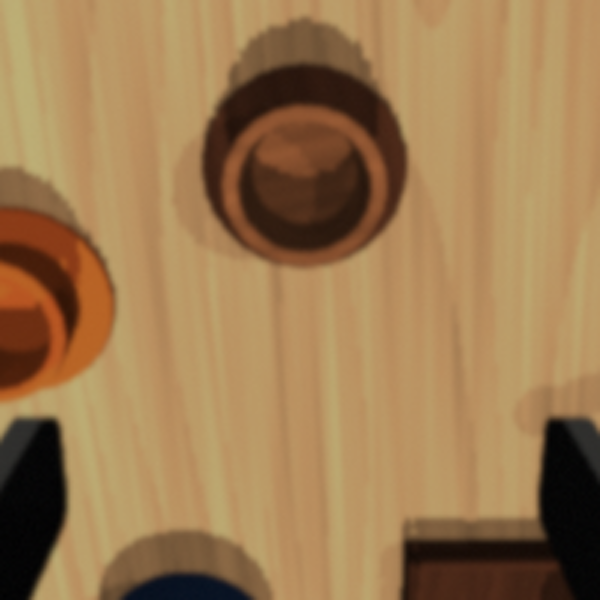

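The holder's bore mouth is centred at crop (305,186), which is full-image (251.3,161.5). Now the same view over the cup.

Call:
{"fn": "move_arm", "kwargs": {"increments": [[[-0.191,0.101,0],0],[[-0.191,0.101,0],0],[[-0.191,0.101,0],0],[[-0.191,0.101,0],0],[[-0.191,0.101,0],0],[[-0.191,0.101,0],0],[[-0.191,0.101,0],0],[[-0.191,0.101,0],0],[[-0.191,0.101,0],0],[[-0.191,0.101,0],0],[[-0.191,0.101,0],0],[[0,0,0],0],[[0,0,0],0],[[0,0,0],0]]}}

```text
time_s: 33.6
ee_pos: [0.628, -0.0155, 0.2563]
orientation: [-2.288, -2.151, 0.001]
force: [-0.0, 0.6, 0.8]
opening: 0.0853
grasp_force: 0.0
```

```bash
python3 - <<'E'
from h import *
plan(.628,-.017,.055,-3.5,.03)
c=cam("wrist")
print("holder wrist",back(np.load("/tmp/wh.npy",allow_pickle=True).item(),(251.3,161.5),.045))
print(proj(c,[(.628,-.017,.091)]).round(1))
cv2.imwrite("pics/wc.png",cv2.resize(c["pixels"][100:300,150:350,::-1],(600,600),interpolation=cv2.INTER_CUBIC)); np.save("/tmp/wc.npy",c,allow_pickle=True)
E
```

```text
at [ 0.628  -0.0155  0.2563] head -3.53 tilt 0.05 q1,q6 [-0.13 -0.07] F [-0.   0.6  0.8] t 33.6
shift units total [-0.0101  0.0019  1.3418] rows 7 each [-0.0014  0.0003  0.1917]
roll deg -0.03 alt 179.97 units -0.0003
holder wrist [[0.4812113  0.30627453]]
[[251.1 170.4]]
```

View pics/wc.png

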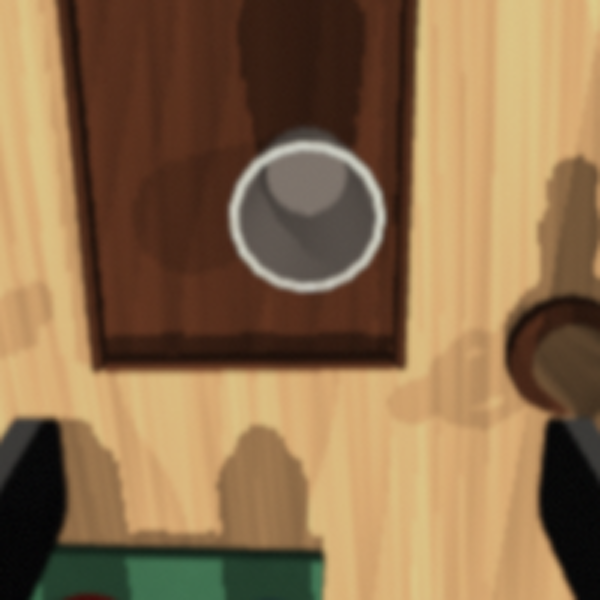

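The cup rim is centred at crop (308,216), which is full-image (252.3,171.7), giving the cup at about (0.629, -0.018). Grasping it.

Call:
{"fn": "move_arm", "kwargs": {"increments": [[[-0.017,0.007,0.1],0],[[0,0,0.19],0],[[0,0,0.19],0],[[0,0,0.19],0],[[0,0,0.19],0],[[0,0,0.19],0],[[0,0,0.19],0],[[0,0,0.128],0],[[0,0,0],0],[[0,0,0],0],[[0,0,0],0]]}}

```text
time_s: 34.75
ee_pos: [0.6308, -0.0181, 0.0527]
orientation: [2.286, 2.152, 0.002]
force: [0.2, 0.8, -0.1]
opening: 0.0855
grasp_force: 0.0
```

Call:
{"fn": "move_arm", "kwargs": {"increments": [[[0,0,0],0],[[0,0,0],0],[[0,0,0],0],[[0,0,0],0],[[0,0,0],0],[[0,0,0],0],[[0,0,0],0],[[0,0,0],0]], "claw": 1, "grip_force": 20}}

```text
time_s: 35.55
ee_pos: [0.6305, -0.0185, 0.0525]
orientation: [2.287, 2.152, 0.002]
force: [-0.8, -0.0, 5.9]
opening: 0.0576
grasp_force: 20.4
```

Call:
{"fn": "move_arm", "kwargs": {"increments": [[[0,0,-0.05],0],[[0,0,-0.1],0],[[0,0,-0.15],0],[[0,0,-0.15],0],[[0,0,-0.1],0],[[0,0,-0.05],0],[[0,0,0],0],[[0,0,0],0],[[0,0,0],0]]}}

```text
time_s: 36.45
ee_pos: [0.629, -0.0182, 0.1402]
orientation: [-2.287, -2.152, 0.002]
force: [0.2, -0.3, -0.8]
opening: 0.0572
grasp_force: 21.6
```

```bash
python3 - <<'E'
from h import *
plan(.4812,.3065,.141,-3.5,.025)
c=cam("wrist"); cv2.imwrite("pics/wg.png",c["pixels"][:,:,::-1])
E
```

```text
at [ 0.629  -0.0182  0.1402] head -3.5 tilt 0.11 q1,q6 [-0.14 -0.08] F [ 0.2 -0.3 -0.8] t 36.45
shift units total [ 2.1008 -1.1154 -0.0031] rows 15 each [ 0.1401 -0.0744 -0.0002]
roll deg 0.0 alt -180.0 units 0.0
```

View pics/wg.png

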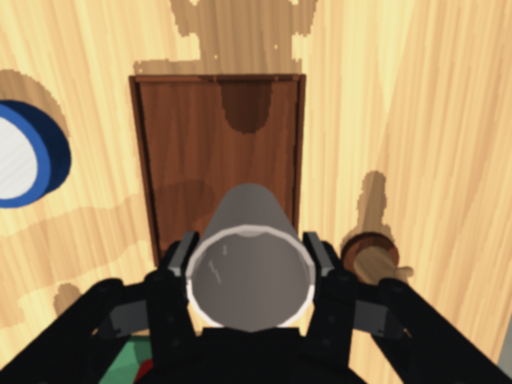

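The cup is held upright, centred between the pads with its rim at about (251,278). Carrying it over the holder.

Call:
{"fn": "move_arm", "kwargs": {"increments": [[[0.07,-0.037,0],0],[[0.14,-0.0744,0],0],[[0.14,-0.0744,0],0],[[0.14,-0.0744,0],0],[[0.14,-0.0744,0],0],[[0.14,-0.0744,0],0],[[0.14,-0.0744,0],0],[[0.14,-0.0744,0],0],[[0.14,-0.0744,0],0],[[0.14,-0.0744,0],0],[[0.14,-0.0744,0],0],[[0.14,-0.0744,0],0],[[0.14,-0.0744,0],0],[[0.14,-0.0744,0],0],[[0.14,-0.0744,0],0],[[0.07,-0.037,0],0],[[0,0,0],0],[[0,0,0],0],[[0,0,0],0],[[0,0,0],0]]}}

```text
time_s: 38.5
ee_pos: [0.4824, 0.3054, 0.1411]
orientation: [2.289, 2.151, -0.0]
force: [-0.6, -1.4, -0.2]
opening: 0.0574
grasp_force: 21.6
```

```bash
python3 - <<'E'
from h import *
plan(.4812,.3065,.0545,-3.5,.025)
S=cam("scene");D=cam("side")
a=cv2.resize(S["pixels"][130:240,350:450],(400,440),interpolation=cv2.INTER_CUBIC);b=cv2.resize(D["pixels"][235:345,217:317],(400,440),interpolation=cv2.INTER_CUBIC)
cv2.imwrite("pics/h1.png",np.hstack([a,b])[:,:,::-1])
E
```

```text
at [0.4824 0.3054 0.1411] head -3.56 tilt 0.02 q1,q6 [0.44 0.51] F [-0.6 -1.4 -0.2] t 38.5
shift units total [ 0.0069 -0.0085  0.5773] rows 4 each [ 0.0017 -0.0021  0.1443]
roll deg -0.06 alt 179.94 units -0.0007
```

View pics/h1.png

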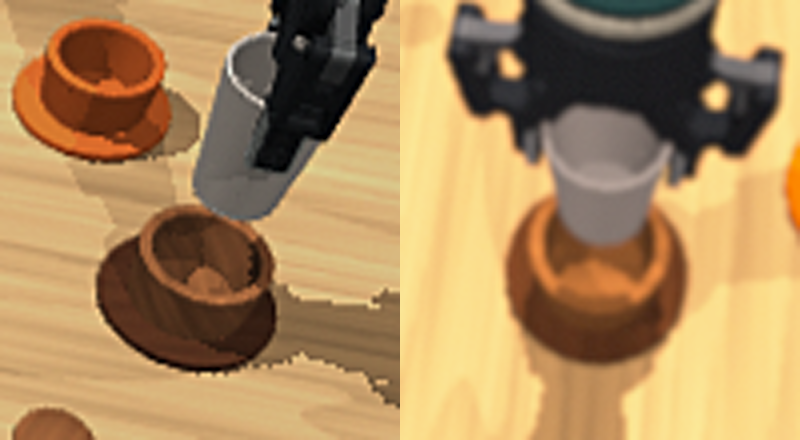

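```bash
python3 - <<'E'
from h import *
t=np.linspace(0,6.283,60)
def bb(c,x,y,z,r,o):
    q=(proj(c,np.c_[x+r*np.cos(t),y+r*np.sin(t),0*t+z])-o+.5)*4-.5; return q.min(0).round(),q.max(0).round()
for n,o,k in(("scene",(350,130),0),("side",(217,235),400)):
    c=cam(n)
    for l,a in dict(foot=(.4815,.3055,.094,.022),rim=(.4812,.3065,.045,.0365),base=(.4812,.3065,.0,.05)).items(): print(n,l,[(v+[k,0]).tolist() for v in bb(c,*a,np.array(o))])
E
```

```text
scene foot [[187.0, 162.0], [273.0, 223.0]]
scene rim [[136.0, 203.0], [273.0, 304.0]]
scene base [[92.0, 237.0], [271.0, 373.0]]
side foot [[556.0, 161.0], [646.0, 247.0]]
side rim [[527.0, 176.0], [669.0, 313.0]]
side base [[503.0, 186.0], [688.0, 368.0]]
```

Projected and seen outlines of cup and holder agree to about 1 mm relative to each other. Lowering gently.

Call:
{"fn": "move_arm", "kwargs": {"increments": [[[0.005,-0.005,0],0],[[0,0,0.07],0],[[0,0,0.07],0],[[0,0,0.07],0],[[0,0,0.05],0],[[0,0,0.04],0],[[0,0,0.04],0],[[0,0,0],0],[[0,0,0],0]]}}

```text
time_s: 39.6
ee_pos: [0.4813, 0.3071, 0.0901]
orientation: [2.288, 2.153, -0.0]
force: [-0.3, -0.2, -1.1]
opening: 0.0577
grasp_force: 21.6
```

Call:
{"fn": "move_arm", "kwargs": {"increments": [[[0,0,0.03],0],[[0,0,0.03],0],[[0,0,0.03],0],[[0,0,0.03],0],[[0,0,0.03],0],[[0,0,0],0],[[0,0,0],0]]}}

```text
time_s: 40.3
ee_pos: [0.4811, 0.307, 0.0674]
orientation: [-2.288, -2.153, 0.001]
force: [0.2, 0.7, -1.5]
opening: 0.0578
grasp_force: 21.6
```

Call:
{"fn": "move_arm", "kwargs": {"increments": [[[0,0,0.02],0],[[0,0,0.02],0],[[0,0,0.01],0],[[0,0,0],0],[[0,0,0],0]]}}

```text
time_s: 40.8
ee_pos: [0.4812, 0.307, 0.0601]
orientation: [2.288, 2.153, -0.0]
force: [-0.8, 0.4, -0.7]
opening: 0.0577
grasp_force: 21.6
```

Call:
{"fn": "move_arm", "kwargs": {"increments": [[[0,0,0.01],0],[[0,0,0.01],0],[[0,0,0.01],0],[[0,0,0],0],[[0,0,0],0]]}}

```text
time_s: 41.3
ee_pos: [0.4812, 0.307, 0.0556]
orientation: [2.288, 2.153, -0.0]
force: [0.6, 0.1, -0.4]
opening: 0.0577
grasp_force: 21.6
```

Call:
{"fn": "move_arm", "kwargs": {"increments": [[[0,0,0.005],0],[[0,0,0],0],[[0,0,0],0]]}}

```text
time_s: 41.6
ee_pos: [0.4812, 0.3071, 0.0549]
orientation: [2.288, 2.153, -0.0]
force: [-0.1, 0.2, -0.9]
opening: 0.0574
grasp_force: 21.6
```

Call:
{"fn": "move_arm", "kwargs": {"increments": [[[0,0,0.007],0],[[0,0,0],0],[[0,0,0],0]]}}

```text
time_s: 41.9
ee_pos: [0.4814, 0.3072, 0.0545]
orientation: [2.288, 2.153, 0.001]
force: [-2.0, -0.3, 6.0]
opening: 0.0578
grasp_force: 21.9
```

Call:
{"fn": "move_arm", "kwargs": {"increments": [[[0,0,0.007],0],[[0,0,0],0],[[0,0,0],0]]}}

```text
time_s: 42.2
ee_pos: [0.4814, 0.3074, 0.0544]
orientation: [2.288, 2.153, 0.002]
force: [-4.2, -0.7, 15.0]
opening: 0.0577
grasp_force: 22.2
```

The cup touches the socket floor at the expected height. I'll take the pressure off, release and rise.

Call:
{"fn": "move_arm", "kwargs": {"increments": [[[0,0,-0.01],0],[[0,0,0],0]]}}

```text
time_s: 42.4
ee_pos: [0.4814, 0.3072, 0.0546]
orientation: [2.288, 2.153, 0.001]
force: [-0.7, 0.5, -0.1]
opening: 0.0578
grasp_force: 21.7
```

Call:
{"fn": "move_arm", "kwargs": {"increments": [[[0,0,0],0],[[0,0,0],0],[[0,0,0],0],[[0,0,0],0],[[0,0,0],0],[[0,0,0],0],[[0,0,0],0],[[0,0,-0.1],0],[[0,0,-0.2],0],[[0,0,-0.2],0],[[0,0,-0.2],0],[[0,0,-0.2],0],[[0,0,-0.2],0],[[0,0,-0.2],0],[[0,0,0],0],[[0,0,0],0],[[0,0,0],0]], "claw": 0}}

```text
time_s: 44.1
ee_pos: [0.4804, 0.3067, 0.2481]
orientation: [-2.288, -2.152, 0.003]
force: [-0.9, -0.3, -0.0]
opening: 0.0853
grasp_force: 0.0
```

```bash
python3 - <<'E'
from h import *
plan(.392,-.268,.255,-3.5,.035)
c=cam("wrist"); D=cam("side")
b=cv2.resize(D["pixels"][235:345,217:317],(400,440),interpolation=cv2.INTER_CUBIC);a=cv2.resize(c["pixels"][110:220,200:300],(400,440),interpolation=cv2.INTER_CUBIC)
cv2.imwrite("pics/h2.png",np.hstack([a,b])[:,:,::-1]); np.save("/tmp/wf.npy",c,allow_pickle=True)
E
```

```text
at [0.4804 0.3067 0.2481] head -3.5 tilt 0.13 q1,q6 [0.45 0.51] F [-0.9 -0.3 -0. ] t 44.1
shift units total [-3.86   -0.3545 -0.041 ] rows 17 each [-0.2271 -0.0209 -0.0024]
roll deg 0.0 alt -180.0 units 0.0
```

View pics/h2.png

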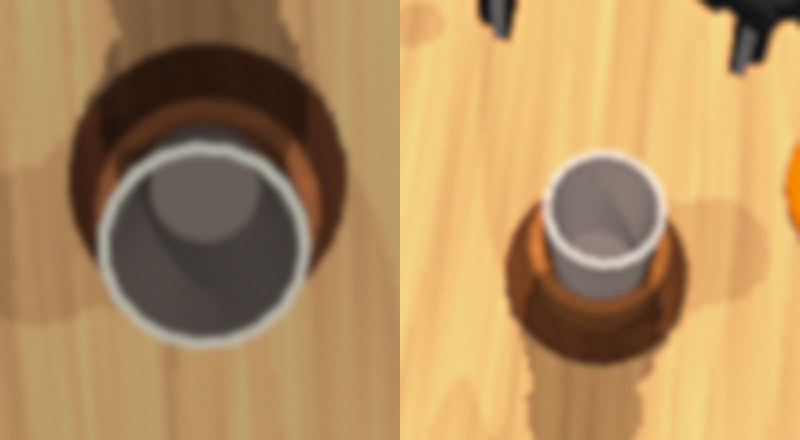

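The cup stands upright and centred in the holder in both views (rim at (205,245) left, (605,210) right). Next, back to the board to return yellow.

Call:
{"fn": "move_arm", "kwargs": {"increments": [[[-0.227,-0.0209,-0.003],0],[[-0.227,-0.0209,-0.003],0],[[-0.227,-0.0209,-0.003],0],[[-0.227,-0.0209,-0.003],0],[[-0.227,-0.0209,-0.003],0],[[-0.227,-0.0209,-0.003],0],[[-0.227,-0.0209,-0.003],0],[[-0.227,-0.0209,-0.003],0],[[-0.227,-0.0209,-0.003],0],[[-0.227,-0.0209,-0.003],0],[[-0.227,-0.0209,-0.003],0],[[-0.227,-0.0209,-0.003],0],[[-0.227,-0.0209,-0.003],0],[[-0.227,-0.0209,0],0],[[-0.227,-0.0209,0],0],[[-0.227,-0.0209,0],0],[[-0.227,-0.0209,0],0],[[0,0,0],0],[[0,0,0],0],[[0,0,0],0]]}}

```text
time_s: 46.2
ee_pos: [0.3924, -0.2663, 0.2545]
orientation: [-2.286, -2.152, -0.0]
force: [0.4, -0.2, 0.4]
opening: 0.0853
grasp_force: 0.0
```

```bash
python3 h.py .3923 -.2683 .092 -3.5 .03
```

```text
at [ 0.3924 -0.2663  0.2545] head -3.48 tilt 0.12 q1,q6 [-0.74 -0.68] F [ 0.4 -0.2  0.4] t 46.2
shift units total [-0.0153  0.0019  1.0831] rows 6 each [-0.0026  0.0003  0.1805]
roll deg 0.02 alt -179.98 units 0.0002
```

Call:
{"fn": "move_arm", "kwargs": {"increments": [[[-0.013,0.001,0.05],0],[[0,0,0.17],0],[[0,0,0.17],0],[[0,0,0.17],0],[[0,0,0.17],0],[[0,0,0.17],0],[[0,0,0.17],0],[[0,0,0],0],[[0,0,0],0],[[0,0,0],0]]}}

```text
time_s: 47.2
ee_pos: [0.3936, -0.2697, 0.0957]
orientation: [2.286, 2.152, 0.0]
force: [0.6, 0.5, 0.3]
opening: 0.0852
grasp_force: 0.0
```

Call:
{"fn": "move_arm", "kwargs": {"increments": [[[0,0,0],0],[[0,0,0],0],[[0,0,0],0],[[0,0,0],0],[[0,0,0],0],[[0,0,0],0],[[0,0,0],0],[[0,0,0],0]], "claw": 1, "grip_force": 40}}

```text
time_s: 48.0
ee_pos: [0.3932, -0.27, 0.0958]
orientation: [2.287, 2.151, -0.0]
force: [-1.9, 0.5, 7.4]
opening: 0.049
grasp_force: 40.3
```

Call:
{"fn": "move_arm", "kwargs": {"increments": [[[0,0,-0.08],0],[[0,0,-0.12],0],[[0,0,-0.12],0],[[0,0,-0.08],0],[[0,0,0],0],[[0,0,0],0],[[0,0,0],0]]}}

```text
time_s: 48.7
ee_pos: [0.3922, -0.2689, 0.154]
orientation: [-2.287, -2.152, 0.0]
force: [-0.2, -0.2, -1.5]
opening: 0.0486
grasp_force: 42.1
```

```bash
python3 h.py .6327 .0443 .147 -3.5 .02
```

```text
at [ 0.3922 -0.2689  0.154 ] head -3.5 tilt 0.08 q1,q6 [-0.75 -0.69] F [-0.2 -0.2 -1.5] t 48.7
shift units total [2.1822 1.4728 0.0464] rows 20 each [0.1091 0.0736 0.0023]
roll deg 0.0 alt -180.0 units 0.0
```

Call:
{"fn": "move_arm", "kwargs": {"increments": [[[0.109,0.0736,0],0],[[0.109,0.0736,0],0],[[0.109,0.0736,0],0],[[0.109,0.0736,0],0],[[0.109,0.0736,0],0],[[0.109,0.0736,0],0],[[0.109,0.0736,0],0],[[0.109,0.0736,0],0],[[0.109,0.0736,0],0],[[0.109,0.0736,0],0],[[0.109,0.0736,0],0],[[0.109,0.0736,0],0],[[0.109,0.0736,0],0],[[0.109,0.0736,0],0],[[0.109,0.0736,0],0],[[0.109,0.0736,0],0],[[0.109,0.0736,0],0],[[0.109,0.0736,0],0],[[0.109,0.0736,0],0],[[0.109,0.0736,0],0]]}}

```text
time_s: 50.7
ee_pos: [0.6339, 0.0447, 0.1543]
orientation: [-2.288, -2.152, 0.001]
force: [-0.1, 0.7, -2.0]
opening: 0.0488
grasp_force: 42.1
```

Call:
{"fn": "move_arm", "kwargs": {"increments": [[[0,0,0],0],[[0,0,0],0],[[0,0,0],0],[[0,0,0],0]]}}

```text
time_s: 51.1
ee_pos: [0.6326, 0.0429, 0.1546]
orientation: [-2.289, -2.152, 0.001]
force: [-0.2, 0.1, -1.0]
opening: 0.0486
grasp_force: 42.2
```

```bash
python3 h.py .6327 .0437 .0895 -3.5 .02
```

```text
at [0.6326 0.0429 0.1546] head -3.53 tilt 0.04 q1,q6 [-0.04  0.02] F [-0.2  0.1 -1. ] t 51.1
shift units total [0.0053 0.0008 0.4339] rows 4 each [0.0013 0.0002 0.1085]
roll deg -0.03 alt 179.97 units -0.0004
```

Call:
{"fn": "move_arm", "kwargs": {"increments": [[[0.005,0,0.08],0],[[0,0,0.12],0],[[0,0,0.1],0],[[0,0,0.08],0],[[0,0,0.04],0],[[0,0,0],0],[[0,0,0.007],0],[[0,0,0.007],0],[[0,0,0],0],[[0,0,0],0]]}}

```text
time_s: 52.1
ee_pos: [0.6336, 0.0442, 0.09]
orientation: [2.288, 2.152, 0.001]
force: [-0.1, -0.3, -0.6]
opening: 0.0491
grasp_force: 42.3
```

Call:
{"fn": "move_arm", "kwargs": {"increments": [[[0,0,0.007],0],[[0,0,0],0],[[0,0,0],0]]}}

```text
time_s: 52.4
ee_pos: [0.6336, 0.0443, 0.0899]
orientation: [2.287, 2.152, 0.001]
force: [-3.2, 0.3, 7.8]
opening: 0.0489
grasp_force: 43.0
```

Call:
{"fn": "move_arm", "kwargs": {"increments": [[[0,0,0],0],[[0,0,0],0],[[0,0,0],0],[[0,0,0],0],[[0,0,0],0],[[0,0,0],0],[[0,0,-0.1],0],[[0,0,-0.2],0],[[0,0,-0.2],0],[[0,0,-0.2],0],[[0,0,-0.2],0],[[0,0,0],0],[[0,0,0],0],[[0,0,0],0]], "claw": 0}}

```text
time_s: 53.8
ee_pos: [0.6324, 0.0443, 0.2229]
orientation: [-2.287, -2.152, 0.002]
force: [0.1, 1.0, 0.1]
opening: 0.0855
grasp_force: 0.0
```

```bash
python3 h.py .491 -.2763 .225 86.5 .03
```

```text
at [0.6324 0.0443 0.2229] head -3.5 tilt 0.09 q1,q6 [-0.04  0.02] F [0.1 1.  0.1] t 53.8
shift units total [-2.1907 -0.8103 -0.0122] rows 12 each [-0.1826 -0.0675 -0.001 ]
roll deg -90.0 alt 90.0 units -1.0
```

Red next: translate, then turn 90° (as before).

Call:
{"fn": "move_arm", "kwargs": {"increments": [[[-0.1826,-0.0675,0],0],[[-0.1826,-0.0675,0],0],[[-0.1826,-0.0675,0],0],[[-0.1826,-0.0675,0],0],[[-0.1826,-0.0675,0],0],[[-0.1826,-0.0675,0],0],[[-0.1826,-0.0675,0],0],[[-0.1826,-0.0675,0],0],[[-0.1826,-0.0675,0],0],[[-0.1826,-0.0675,0],0],[[-0.1826,-0.0675,0],0],[[-0.1826,-0.0675,0],0]]}}

```text
time_s: 55.0
ee_pos: [0.4904, -0.2768, 0.2221]
orientation: [-2.286, -2.151, 0.001]
force: [0.8, -0.1, 0.7]
opening: 0.0853
grasp_force: 0.0
```

Call:
{"fn": "move_arm", "kwargs": {"increments": [[[0,0,0],0.091],[[0,0,0],0.091],[[0,0,0],0.091],[[0,0,0],0.091],[[0,0,0],0.091],[[0,0,0],0.091],[[0,0,0],0.091],[[0,0,0],0.091],[[0,0,0],0.091],[[0,0,0],0.091],[[0,0,0],0.09],[[0,0,0],0],[[0,0,0],0],[[0,0,0],0]]}}

```text
time_s: 56.4
ee_pos: [0.4916, -0.2762, 0.223]
orientation: [-3.14, 0.091, 0.001]
force: [-0.1, 0.4, 0.5]
opening: 0.0856
grasp_force: 0.0
```

```bash
python3 h.py .491 -.2763 .092 86.5 .03
```

```text
at [ 0.4916 -0.2762  0.223 ] head -93.33 tilt 0.06 q1,q6 [-0.63  0.99] F [-0.1  0.4  0.5] t 56.4
shift units total [-0.0028  0.0016  0.8733] rows 5 each [-0.0006  0.0003  0.1747]
roll deg 0.17 alt -179.83 units 0.0018
```

Call:
{"fn": "move_arm", "kwargs": {"increments": [[[-0.003,0.001,0.063],0],[[0,0,0.135],0],[[0,0,0.135],0],[[0,0,0.135],0],[[0,0,0.135],0],[[0,0,0.135],0],[[0,0,0.135],0],[[0,0,0],0],[[0,0,0],0],[[0,0,0],0]]}}

```text
time_s: 57.4
ee_pos: [0.492, -0.277, 0.0934]
orientation: [3.139, -0.095, 0.002]
force: [-0.1, 0.4, -0.1]
opening: 0.0854
grasp_force: 0.0
```

Call:
{"fn": "move_arm", "kwargs": {"increments": [[[0,0,0],0],[[0,0,0],0],[[0,0,0],0],[[0,0,0],0],[[0,0,0],0],[[0,0,0],0],[[0,0,0],0],[[0,0,0],0]], "claw": 1}}

```text
time_s: 58.2
ee_pos: [0.4919, -0.2767, 0.0936]
orientation: [3.139, -0.096, 0.002]
force: [-0.6, 0.6, 5.6]
opening: 0.0489
grasp_force: 41.0
```

Call:
{"fn": "move_arm", "kwargs": {"increments": [[[0,0,-0.08],0],[[0,0,-0.12],0],[[0,0,-0.12],0],[[0,0,-0.08],0],[[0,0,0],0],[[0,0,0],0],[[0,0,0],0]]}}

```text
time_s: 58.9
ee_pos: [0.4907, -0.2761, 0.1518]
orientation: [-3.139, 0.096, 0.002]
force: [-0.9, 0.0, -3.2]
opening: 0.0486
grasp_force: 42.2
```

```bash
python3 h.py .567 -.0134 .148 86.5 .02
```

```text
at [ 0.4907 -0.2761  0.1518] head -93.49 tilt 0.09 q1,q6 [-0.64  1.  ] F [-0.9  0.  -3.2] t 58.9
shift units total [ 0.4007 -1.7788  0.0259] rows 14 each [ 0.0286 -0.1271  0.0019]
roll deg 0.01 alt -179.99 units 0.0001
```

Call:
{"fn": "move_arm", "kwargs": {"increments": [[[0.015,-0.065,0],0],[[0.0286,-0.127,0],0],[[0.0286,-0.127,0],0],[[0.0286,-0.127,0],0],[[0.0286,-0.127,0],0],[[0.0286,-0.127,0],0],[[0.0286,-0.127,0],0],[[0.0286,-0.127,0],0],[[0.0286,-0.127,0],0],[[0.0286,-0.127,0],0],[[0.0286,-0.127,0],0],[[0.0286,-0.127,0],0],[[0.0286,-0.127,0],0],[[0.0286,-0.127,0],0],[[0.015,-0.063,0],0],[[0,0,0],0],[[0,0,0],0],[[0,0,0],0],[[0,0,0],0]]}}

```text
time_s: 60.8
ee_pos: [0.5676, -0.0146, 0.1525]
orientation: [3.14, -0.097, -0.0]
force: [0.2, 0.1, -1.9]
opening: 0.049
grasp_force: 42.2
```

```bash
python3 h.py .567 -.0134 .0885 86.5 .02
```

```text
at [ 0.5676 -0.0146  0.1525] head -93.55 tilt 0.02 q1,q6 [-0.15  1.49] F [ 0.2  0.1 -1.9] t 60.8
shift units total [-0.0043 -0.0079  0.4267] rows 4 each [-0.0011 -0.002   0.1067]
roll deg -0.05 alt 179.95 units -0.0006
```

Call:
{"fn": "move_arm", "kwargs": {"increments": [[[-0.003,-0.006,0.08],0],[[0,0,0.12],0],[[0,0,0.1],0],[[0,0,0.08],0],[[0,0,0.033],0],[[0,0,0],0],[[0,0,0.007],0],[[0,0,0.007],0],[[0,0,0],0],[[0,0,0],0]]}}

```text
time_s: 61.8
ee_pos: [0.5677, -0.013, 0.0889]
orientation: [3.14, -0.096, 0.001]
force: [0.2, 0.3, -2.1]
opening: 0.0487
grasp_force: 42.2
```

Call:
{"fn": "move_arm", "kwargs": {"increments": [[[0,0,0.01],0],[[0,0,0],0],[[0,0,0],0]]}}

```text
time_s: 62.1
ee_pos: [0.568, -0.0129, 0.0877]
orientation: [3.14, -0.096, 0.002]
force: [-1.2, 0.6, 4.9]
opening: 0.0488
grasp_force: 42.8
```

Call:
{"fn": "move_arm", "kwargs": {"increments": [[[0,0,0],0],[[0,0,0],0],[[0,0,0],0],[[0,0,0],0],[[0,0,0],0],[[0,0,0],0],[[0,0,-0.1],0],[[0,0,-0.2],0],[[0,0,-0.2],0],[[0,0,-0.2],0],[[0,0,-0.2],0],[[0,0,0],0],[[0,0,0],0],[[0,0,0],0]], "claw": 0}}

```text
time_s: 63.5
ee_pos: [0.5665, -0.0128, 0.2209]
orientation: [-3.14, 0.096, 0.003]
force: [-0.3, 0.5, 0.5]
opening: 0.0854
grasp_force: 0.0
```

```bash
python3 h.py .5913 -.2834 .222 -3.5 .03
```

```text
at [ 0.5665 -0.0128  0.2209] head -93.5 tilt 0.12 q1,q6 [-0.14  1.49] F [-0.3  0.5  0.5] t 63.5
shift units total [ 0.2752  1.7906 -0.0082] rows 10 each [ 0.0275  0.1791 -0.0008]
roll deg -90.0 alt 90.0 units -1.0
```

Call:
{"fn": "move_arm", "kwargs": {"increments": [[[0.0275,0.179,0],0],[[0.0275,0.179,0],0],[[0.0275,0.179,0],0],[[0.0275,0.179,0],0],[[0.0275,0.179,0],0],[[0.0275,0.179,0],0],[[0.0275,0.179,0],0],[[0.0275,0.179,0],0],[[0.0275,0.179,0],0],[[0.0275,0.179,0],0]]}}

```text
time_s: 64.5
ee_pos: [0.5913, -0.284, 0.2199]
orientation: [-3.138, 0.096, 0.005]
force: [0.1, 0.6, -0.1]
opening: 0.0854
grasp_force: 0.0
```

Call:
{"fn": "move_arm", "kwargs": {"increments": [[[0,0,0],-0.091],[[0,0,0],-0.091],[[0,0,0],-0.091],[[0,0,0],-0.091],[[0,0,0],-0.091],[[0,0,0],-0.091],[[0,0,0],-0.091],[[0,0,0],-0.091],[[0,0,0],-0.091],[[0,0,0],-0.091],[[0,0,0],-0.09],[[0,0,0],0],[[0,0,0],0],[[0,0,0],0]]}}

```text
time_s: 65.9
ee_pos: [0.5919, -0.2832, 0.2213]
orientation: [-2.29, -2.149, 0.001]
force: [1.1, -0.3, 0.2]
opening: 0.0854
grasp_force: 0.0
```

```bash
python3 h.py .5913 -.2834 .092 -3.5 .03
```

```text
at [ 0.5919 -0.2832  0.2213] head -3.66 tilt 0.07 q1,q6 [-0.55 -0.49] F [ 1.1 -0.3  0.2] t 65.9
shift units total [-0.0017 -0.0031  0.8619] rows 5 each [-0.0003 -0.0006  0.1724]
roll deg -0.16 alt 179.84 units -0.0017
```

Call:
{"fn": "move_arm", "kwargs": {"increments": [[[-0.001,-0.002,0.05],0],[[0,0,0.135],0],[[0,0,0.135],0],[[0,0,0.135],0],[[0,0,0.135],0],[[0,0,0.135],0],[[0,0,0.135],0],[[0,0,0],0],[[0,0,0],0],[[0,0,0],0]]}}

```text
time_s: 66.9
ee_pos: [0.5926, -0.284, 0.0941]
orientation: [2.287, 2.151, 0.001]
force: [-0.5, -0.4, 0.0]
opening: 0.0853
grasp_force: 0.0
```

Call:
{"fn": "move_arm", "kwargs": {"increments": [[[0,0,0],0],[[0,0,0],0],[[0,0,0],0],[[0,0,0],0],[[0,0,0],0],[[0,0,0],0],[[0,0,0],0],[[0,0,0],0]], "claw": 1}}

```text
time_s: 67.7
ee_pos: [0.5925, -0.2839, 0.0942]
orientation: [2.287, 2.152, 0.0]
force: [-0.6, 0.7, 5.5]
opening: 0.0487
grasp_force: 41.2
```

Call:
{"fn": "move_arm", "kwargs": {"increments": [[[0,0,-0.08],0],[[0,0,-0.12],0],[[0,0,-0.12],0],[[0,0,-0.08],0],[[0,0,0],0],[[0,0,0],0],[[0,0,0],0]]}}

```text
time_s: 68.4
ee_pos: [0.5912, -0.2831, 0.152]
orientation: [-2.287, -2.151, 0.001]
force: [0.2, -0.0, -1.4]
opening: 0.0487
grasp_force: 42.0
```

```bash
python3 h.py .623 -.0772 .152 -3.5 .02
```

```text
at [ 0.5912 -0.2831  0.152 ] head -3.5 tilt 0.11 q1,q6 [-0.55 -0.49] F [ 0.2 -0.  -1.4] t 68.4
shift units total [1.383e+00 1.282e-01 9.000e-04] rows 11 each [1.257e-01 1.170e-02 1.000e-04]
roll deg 0.0 alt -180.0 units 0.0001
```

Call:
{"fn": "move_arm", "kwargs": {"increments": [[[0.063,0.006,0],0],[[0.126,0.0117,0],0],[[0.126,0.0117,0],0],[[0.126,0.0117,0],0],[[0.126,0.0117,0],0],[[0.126,0.0117,0],0],[[0.126,0.0117,0],0],[[0.126,0.0117,0],0],[[0.126,0.0117,0],0],[[0.126,0.0117,0],0],[[0.126,0.0117,0],0],[[0.06,0.006,0],0],[[0,0,0],0],[[0,0,0],0],[[0,0,0],0],[[0,0,0],0]]}}

```text
time_s: 70.0
ee_pos: [0.6238, -0.0785, 0.153]
orientation: [2.289, 2.151, -0.0]
force: [-0.4, 0.4, -2.1]
opening: 0.0485
grasp_force: 42.0
```

```bash
python3 h.py .623 -.0772 .089 -3.5 .02
```

```text
at [ 0.6238 -0.0785  0.153 ] head -3.55 tilt 0.02 q1,q6 [-0.23 -0.17] F [-0.4  0.4 -2.1] t 70.0
shift units total [ 0.0087 -0.0059  0.4265] rows 4 each [ 0.0022 -0.0015  0.1066]
roll deg -0.05 alt 179.95 units -0.0006
```

Call:
{"fn": "move_arm", "kwargs": {"increments": [[[0.006,-0.003,0.08],0],[[0,0,0.12],0],[[0,0,0.1],0],[[0,0,0.08],0],[[0,0,0.033],0],[[0,0,0],0],[[0,0,0.007],0],[[0,0,0.007],0],[[0,0,0],0],[[0,0,0],0]]}}

```text
time_s: 71.0
ee_pos: [0.6237, -0.0768, 0.0894]
orientation: [2.288, 2.152, 0.0]
force: [-0.6, 0.3, -2.8]
opening: 0.0491
grasp_force: 42.0
```

Call:
{"fn": "move_arm", "kwargs": {"increments": [[[0,0,0.01],0],[[0,0,0],0],[[0,0,0],0]]}}

```text
time_s: 71.3
ee_pos: [0.624, -0.0768, 0.0882]
orientation: [2.287, 2.152, 0.001]
force: [-0.5, 1.3, 5.3]
opening: 0.0489
grasp_force: 42.5
```

Release, rise and move clear, then check.

Call:
{"fn": "move_arm", "kwargs": {"increments": [[[0,0,0],0],[[0,0,0],0],[[0,0,0],0],[[0,0,0],0],[[0,0,0],0],[[0,0,0],0],[[0,0,-0.1],0],[[0,0,-0.2],0],[[0,0,-0.2],0],[[0,0,-0.2],0],[[0,0,-0.2],0],[[0,0,-0.2],0],[[-0.15,-0.2,0],0],[[-0.15,-0.2,0],0],[[-0.15,-0.2,0],0],[[-0.15,-0.2,0],0],[[0,0,0],0],[[0,0,0],0],[[0,0,0],0]], "claw": 0}}

```text
time_s: 73.2
ee_pos: [0.4993, -0.1591, 0.2533]
orientation: [2.287, 2.152, 0.002]
force: [0.8, -0.2, 1.1]
opening: 0.0852
grasp_force: 0.0
```

```bash
python3 - <<'E'
from h import *
c=cam("scene")
a=cv2.resize(c["pixels"][135:285,180:330,::-1],(600,600),interpolation=cv2.INTER_CUBIC); cv2.imwrite("pics/f.png",a)
s=cv2.imread("pics/scene0.png").astype(int)
for n,z in(("scene",0),("side",1)):
    c=cam(n)["pixels"][:,:,::-1].astype(int); o=cv2.imread(f"pics/{n}0.png").astype(int)
    for k,f in dict(red=lambda i:(i[...,2]>90)&(i[...,1]<30)&(i[...,0]<40),yel=lambda i:(i[...,2]>110)&(i[...,1]>90)&(i[...,0]<40),blue=lambda i:(i[...,0]>90)&(i[...,2]<30)).items():
        r=(slice(135,250),slice(190,290)) if n=="scene" else (slice(120,215),slice(195,260))
        q=[np.argwhere(f(i[r])).mean(0).round(2)for i in(o,c)]; print(n,k,q)
E
```

```text
scene red [array([43.08, 58.39]), array([52.97, 57.56])]
scene yel [array([87.04, 78.85]), array([88.76, 79.42])]
scene blue [array([42.13, 40.28]), array([48.78, 34.01])]
side red [array([44.32, 46.66]), array([48.8 , 48.38])]
side yel [array([58.33, 16.77]), array([63.8 , 17.21])]
side blue [array([18.38, 29.61]), array([18.69, 30.  ])]
```

View pics/f.png

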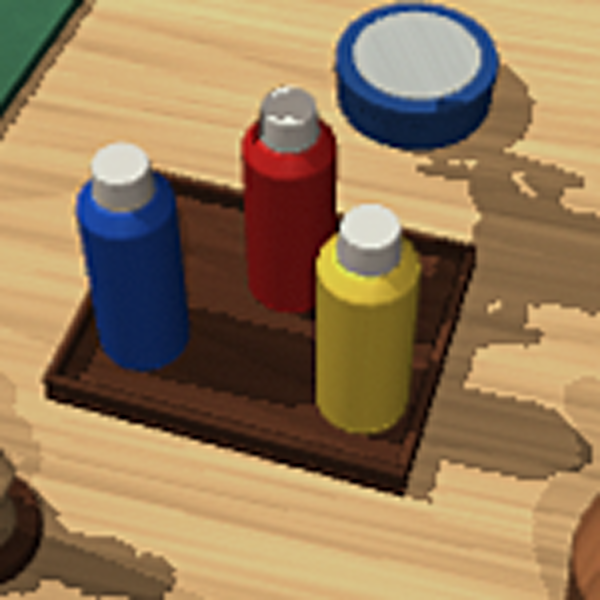

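The caps are at (119,163), (289,104) and (370,223), within 1 px of the start. All bottles are upright and the arm is clear.

```bash
python3 -c "
from bench import job; print(job.hand_in())"
```

```text
the job is handed in; nothing more can be done
None
```

The cup stands upright in the wooden holder, all three bottles are back upright within about 2 mm of their starting places, and the job is handed in at about 73 s; the hand-in returned no verdict.

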